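Stack the empty tote on the loaded tote

ROBOT

A 6-joint arm with a two-finger parallel gripper is mounted at the origin on the work surface. World frame = base frame: x ahead of the robot, y to its left, z up, the work surface at z = 0. Lengths are in m, angles in rad, forces in N, time in s.
With the tool pointing down it reaches from about 0.35 to 0.875 m from the base axis. Payload 4.2 kg.
Tool frame: the origin (TCP) lies at the very end of the fingers, on their centre line; the grasp point (between the pads) lies 19 mm behind it; z points along the fingers, y is the line along which they close (so a half turn about z gives the same grasp; the last joint's range is limited). The gripper opens to 85 mm and grips with 20 to 120 N. Pads are 22 mm wide; open, the fingers measure 114 mm over their backs; the gripper's body (76 mm by 85 mm) begins 54 mm behind the grasp point. The pads swing forward as they close: fully open they stand 13 mm farther back than shut.
Start: joints at [1.367, 0.385, 0.008, 0, -1.194, -0.259], TCP at [0.279, 0.559, 0.194] pointing down, gripper open.
Joint ranges: [-3.14, 3.14], [-1.21, 2.06], [-1.07, 1.41], [-3.16, 2.05], [-2.99, -0.16], [-3.1, 3.1]. Speed limits (rad/s): [2.79, 2.79, 3.14, 3.14, 3.14, 3.14].

INTERFACE

Orientations are given as a unit quaternion [w, x, y, z].
In Python, from plant import bot, snapshot, nets gives the robot as it stands.
- The arm moves only by the tool drive_tool, never from a script. Its argument "plan" is one flat list of numbers, 4 for each row, row after row: the shift along the tool's x, y, z in mm, then the turn about the tool's z in degrees. A call has 1 to 5 rows; each row is the pose to reach, as a shift and turn from the pose commanded when the call began, along the tool's axes at that moment; what a row does not reach only later rows make up. A row lasts 1/10 s, in which the tool goes at most 50 mm and 8.59 degrees, less where a joint would pass 70% of its speed; a pose out of reach is approached as far as the arm can. A call with a gripper value outside its range is refused whole. "claw" is the closure in counts, from 0 (fully open) to 255 (shut), set as the call begins (left out, the last holds). The fingers move at their own pace and stop on an object; the grip force is fixed at half the most. Time passes only in rows, so rows that repeat a pose let the fingers close. It gives the time, the measured TCP pose, the force, the opening and the grip force at its end, in the units of the state.
- bot.sense(): the state, without advancing time (a new reading comes with each control period).
- snapshot(name): name is "scene" or "top" or "wrist"; returns a dict with "color" (480x640x3 uint8, blue, green, red), "mtx" (3x3 intrinsics, pixels), "k1" (the pictures are not rectified: a ray, as slopes to the right and down, at radius r is drawn at 1 + k1 r^2 times it, then the intrinsics apply), "rvec" (rotation vector, rad) and "tvec" (3), from world to camera coordinates, as OpenCV has them; the wrist camera has in their place "tool_from_camera" (4x4, takes a point from camera to tool coordinates, whose origin is the TCP and whose axes are the flange's). Camera axes: x right, y down, z forward; pixel columns grow to the right and rows downward; lengths in m; the calibration is good to about 2 mm. A picture is of the moment at which its call begins: read the wrist's pose just before it. There is no depth.
- bot.sign_off(): hands the job in; it is judged then, once.
Trained networks look in the newest picture that a camera, given by its name, has taken for a name from the list of things; names that differ only in an ending like _2 or _b are one class to them, and where a whole thing is asked for, a point or a joint stands for the part that bears it (a point fixed in the world has none). Each returns a list of dicts, best first, with "conf" (0 to 1); they miss things now and then, are a little off and sometimes report something else, mostly with a low value. They report only what shows in the picture. A call takes as long as a camera call. They do not tell look-alikes from the thing itself.
- nets.find_in(camera, query): "centre" ([column, row] in pixels, amid what is visible of it).
- nets.spot_point(camera, query): "centre" ([column, row] in pixels: a listed point, or the origin of a listed thing).
The state is a dict: "time": time; "joints": joint angles; "dq": joint speeds; "joint_efforts": joint torques, N m; "eef_pos": TCP position; "tool_rot": TCP orientation; "ft_force": force on the tool from outside, world axes, zero at the start; "moment": the same for the moment, N m; "gripper_width": finger opening in m; "grip_force": force on a finger pad.
Only numpy, scipy, OpenCV 4.12 (cv2) and the standard library are available. Lean on these libraries where they do the work, as an engineer would, in place of code of your own. Each camera call takes 0.05 s, during which the arm holds its last target. There are 200 camera calls.

TASK

Stack the empty full-size stack-nest tote on the matching tote that holds the castings: turned end for end to it, with the pull tabs at opposite ends, so that it stands level on the inner ledges instead of sinking in on the castings, and let go of it. Leave the loaded tote where it stands and do not disturb the small tote.

Things in the scene. Friction and masses are not known exactly. Their poses are not given: they have to be found in the camera images.
- loose_tote (a point): Empty grey stack-nest tote to move, 0.2 kg, 150 x 110 x 70 mm high, plus a flat pull tab sticking 18 mm out of its front end. Point: its centre, 35 mm up; x to the tab, y across, z up. Rim walls 10 mm thick, upright for 34 mm below the rim, then sloping in to a foot 112 x 72 mm. Pinch the middle of a long wall from above (50 mm sideways of the centre, clear inside and out).
- loaded_tote (a point): Same shape of tote, brass castings inside, 0.95 kg, standing loose. Point: centre, 35 mm up; x to its tab. Mouth 130 x 90 mm. Ledges 2 mm below the rim: middle of the front end and both rear corners. An equal tote with its tab the same way sinks in (34 to 40 mm above this one); with tabs at opposite ends it stands on the ledges, 68 mm above this one (8 mm play each way before it rides on the rim).
- small_tote (a point): Bystander: a smaller, plain, empty grey tote, 105 mm long, 84 mm wide, 45 mm high, with a small tab at its front; too small to stack. The point is its centre, 22.5 mm above its underside; x towards its tab. Not to be disturbed.
- loose_tab (a point): Middle of the outer edge of the empty tote's pull tab: 93 mm ahead (x) of that tote's centre and 31 mm above it.
Things that resemble listed ones, but are neither listed nor needed, are in the scene too. Leave any green look-alike of the part that bears loose_tote alone.

How it is judged:
At the end, for the whole second after the job is handed in: The empty tote rests, released and still, on the ledges of the loaded tote, tabs at opposite ends: centre 62 to 74 mm above the loaded one's, within 18 mm sideways, lengths parallel within 11 degrees, both level within 4 degrees; the loaded tote is within 30 mm of where it stood (horizontal distance between loose_tote and loaded_tote below 0.018 m and z of loose_tote in the frame of loaded_tote between 0.062 and 0.074 m and x of loose_tab in the frame of loaded_tote below -0.06 m and angle between the x axis of loose_tote and the x axis of loaded_tote, either way round below 0.2 rad and angle between each of loose_tote, loaded_tote's own z axis and vertical below 0.07 rad and distance of loaded_tote from where it was at the start of the episode below 0.03 m and linear speed of loose below 0.02 m/s); the robot touches nothing.
It fails at once if the small tote was shifted by more than 30 mm (distance of small_tote from where it was at the start of the episode above 0.03 m).
It also fails if it takes over 42 s, if anything falls off the work surface, if the arm or the gripper's body presses on something with over 40 N, if the wrist force passes 120 N, or if a joint passes its speed limit or range.

## Working session

There is one attempt and no reset: what is moved stays moved. The work goes in short steps, Python scripts to look and compute and a tool call to move; the robot and the scene stay as the last step left them, time stands still between calls to the robot, and variables do not carry over. Pictures are saved under pics/ and viewed, at most 10 in all, crops included, and the job is handed in when it is done.

Besides the shell and the picture viewer there is one more tool, called after ">>>" as name(argument=value, ...) on one line, values as JSON. drive_tool: Moves the arm, as the interface text tells. Its arguments: {"type":"object","properties":{"plan":{"type":"array"},"claw":{"type":"number"}},"required":["plan"]}

```bash
mkdir -p pics; cat > h.py <<'E'
import numpy as np,cv2
from plant import bot,snapshot,nets
from scipy.spatial.transform import Rotation as R
def save(n,f):
    s=snapshot(n); cv2.imwrite('pics/'+f,s['color']); return s
def ray(s,px,st=None):
    m=s['mtx']; d=np.array([s['k1'],0,0,0,0],float)
    u=cv2.undistortPoints(np.array([[px]],float),np.array(m,float),d)[0,0]
    v=np.array([u[0],u[1],1.])
    if 'rvec' in s:
        r=cv2.Rodrigues(np.array(s['rvec'],float))[0]; t=np.array(s['tvec'],float).ravel()
        return -r.T@t, r.T@v
    q=st['tool_rot']; Rt=R.from_quat([q[1],q[2],q[3],q[0]]).as_matrix()
    T=np.array(s['tool_from_camera']); 
    return Rt@T[:3,3]+np.array(st['eef_pos']), Rt@T[:3,:3]@v
def at(s,px,z,st=None):
    o,d=ray(s,px,st); return o+d*(z-o[2])/d[2]
E
python3 - <<'E'
from h import *
print(bot.sense())
for n in ['scene','top']:
    s=save(n,n+'1.png')
    print(n,ray(s,(320,240)))
    for q,z in [('loose_tote',.035),('loaded_tote',.035),('small_tote',.0225),('loose_tab',.066)]:
        for d in nets.spot_point(n,q): print(n,q,d,at(s,d['centre'],z).round(3))
E
```

```text
{'time': 0.0, 'joints': array([ 1.36661463e+00,  3.85514499e-01,  6.60091714e-03, -4.85151851e-04,
       -1.19399099e+00, -2.58602012e-01]), 'dq': array([-0.0011437 ,  0.0022277 ,  0.00092351, -0.00156538,  0.00276784,
        0.00085546]), 'joint_efforts': array([ 1.22961360e-04, -3.92290521e+01,  1.88397825e+01,  4.18600962e+00,
       -4.76734887e-03, -4.16845481e-06]), 'eef_pos': array([0.27871524, 0.55865834, 0.19253936]), 'tool_rot': array([ 1.05986706e-03,  9.73327047e-01, -2.29419479e-01, -1.96700986e-04]), 'ft_force': array([-0.28929336,  0.59496748, -0.01943597]), 'moment': array([ 0.01108142, -0.00830308,  0.0008463 ]), 'grip_force': 0.0, 'gripper_width': 0.08558814046024084}
scene (array([1.21885015, 0.74868188, 0.89047281]), array([-0.556029  , -0.53478761, -0.63645279]))
scene loose_tote {'centre': [273.1, 253.0], 'conf': 0.79} [ 0.57  -0.014  0.035]
scene loose_tote {'centre': [365.7, 219.1], 'conf': 0.71} [0.347 0.056 0.035]
scene loaded_tote {'centre': [229.6, 191.4], 'conf': 0.93} [ 0.484 -0.26   0.035]
scene small_tote {'centre': [413.5, 302.6], 'conf': 0.69} [0.478 0.287 0.022]
scene loose_tab {'centre': [305.5, 226.7], 'conf': 0.63} [0.487 0.002 0.066]
top (array([0.24952265, 0.00820881, 1.08493934]), array([ 0.21755535, -0.01533734, -0.97598064]))
top loose_tote {'centre': [294.8, 300.6], 'conf': 0.96} [0.35  0.053 0.035]
top loose_tote {'centre': [317.8, 202.2], 'conf': 0.84} [ 0.572 -0.007  0.035]
top loaded_tote {'centre': [436.5, 240.7], 'conf': 0.65} [ 0.47  -0.27   0.035]
top small_tote {'centre': [198.5, 250.1], 'conf': 0.71} [0.475 0.269 0.022]
top loose_tab {'centre': [316.3, 238.8], 'conf': 0.74} [0.48  0.    0.066]
top loose_tab {'centre': [311.6, 339.9], 'conf': 0.71} [0.264 0.02  0.066]
```

View pics/top1.png

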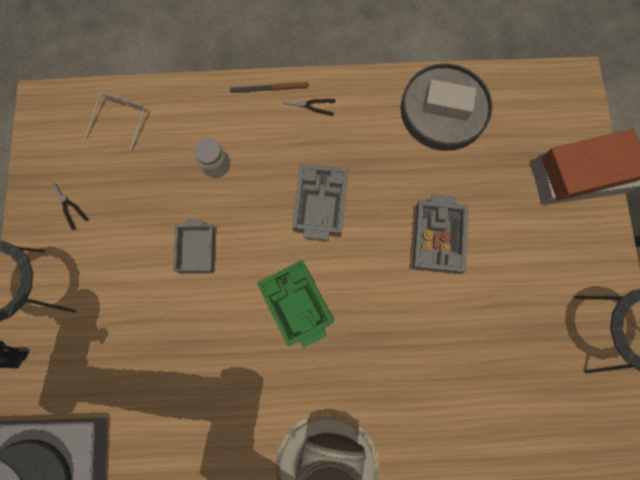

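View pics/scene1.png

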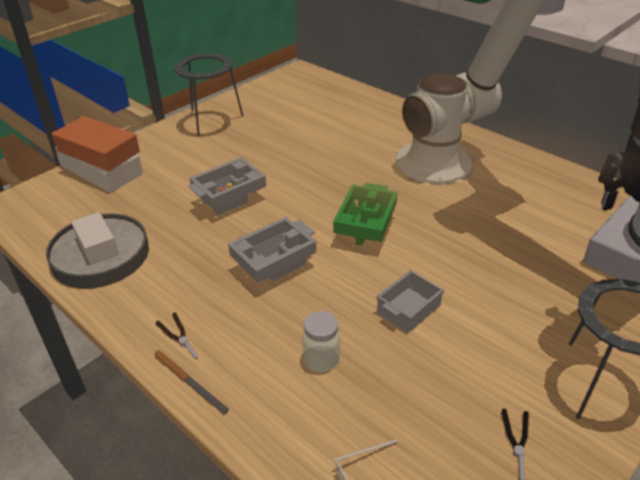

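The top view shows the loose grey tote at about (320,202) with its tab at (316,238) toward the robot. The loaded tote is at (440,237) with its tab at (443,200), pointing away. The tabs are already opposite, so I need a lift, a shift and a small turn. The green look-alike is at (295,301) and the small tote at (195,248). Next I'll read the rim corners.

```bash
python3 - <<'E'
import cv2,numpy as np
i=cv2.imread('pics/top1.png')
c=np.hstack([i[155:250,280:360],i[188:283,402:482]])
cv2.imwrite('pics/crop1.png',cv2.resize(c,None,fx=5,fy=5,interpolation=cv2.INTER_CUBIC))
E
```

```text
(no output)
```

View pics/crop1.png

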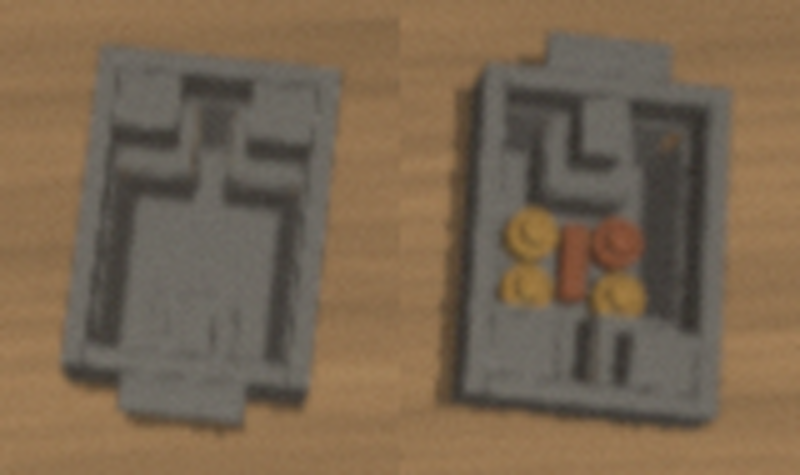

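The crop shows both rims clearly. Loose corners in crop pixels are about (103,47), (340,70), (305,392), (65,365). Loaded corners are about (485,65), (732,90), (717,412), (463,390).

```bash
cat > fit.py <<'E'
from h import *
def fitrim(P,ang0):
    # P order: rear-? arbitrary; P = FL,FR,RR,RL world xy
    M=np.array([[75,55],[75,-55],[-75,-55],[-75,55]])/1000
    c=P.mean(0); H=(M.T@(P-c)); a=np.arctan2(H[0,1]-H[1,0],H[0,0]+H[1,1])
    r=np.array([[np.cos(a),-np.sin(a)],[np.sin(a),np.cos(a)]])
    return c,np.degrees(a),np.round((P-(c+M@r.T))*1000,1)
E
python3 - <<'E'
from fit import *
s=snapshot('top')
f=lambda L,ox,oy:np.array([at(s,(ox+x/5-.4,oy+y/5-.4),.07)[:2] for x,y in L])
# loose front is bottom (toward -x): left side of it (y_local+) = world -y = image right
print(fitrim(f([(305,392),(65,365),(103,47),(340,70)],280,155),0))
# loaded front is top: left = image left
print(fitrim(f([(485-400,65),(732-400,90),(717-400,412),(463-400,390)],402,188),0))
print(bot.sense()['tool_rot']); q=bot.sense()['tool_rot']; print(R.from_quat([q[1],q[2],q[3],q[0]]).as_matrix().round(4), snapshot('wrist')['tool_from_camera'])
E
```

```text
(array([ 0.57162762, -0.01275096]), np.float64(171.15195441945554), array([[ 0.3,  2.2],
       [ 0.2, -2.2],
       [-0.8, -1.2],
       [ 0.3,  1.3]]))
(array([ 0.47519246, -0.27339407]), np.float64(-8.626005921688693), array([[-2.1, -0.1],
       [-1.9, -0.1],
       [ 3. ,  0.1],
       [ 1. ,  0. ]]))
[ 1.49726694e-05  9.73350454e-01 -2.29322684e-01 -6.56445828e-06]
[[ 0.8948 -0.4464 -0.    ]
 [-0.4464 -0.8948 -0.    ]
 [-0.      0.     -1.    ]] [[-5.23618804e-04 -9.65428896e-01 -2.60666016e-01  6.68627565e-02]
 [ 9.99999809e-01 -5.91466899e-04  1.81843924e-04  1.58151409e-03]
 [-3.29732699e-04 -2.60665871e-01  9.65429021e-01 -1.79596255e-01]
 [ 0.00000000e+00  0.00000000e+00  0.00000000e+00  1.00000000e+00]]
```

The loose tote heads 171.2° and the loaded one -8.6°, so they are already antiparallel and no turn is needed in the transfer. I'll pinch the tote's -y wall at about (0.579, 0.037), turning the tool by -17.7°.

>>> drive_tool(plan=[41,27,0,-8,82,54,0,-16,123,82,0,-17.7,164,109,0,-17.7,205,136,0,-17.7], claw=70)

```text
time: 1.1
eef_pos: [0.4024, 0.3443, 0.194]
tool_rot: [-0.0, 0.997, -0.077, 0.0]
ft_force: [1.0, 0.9, 0.3]
gripper_width: 0.0619
grip_force: 0.0
```

>>> drive_tool(plan=[31,39,0,0,62,78,0,0,93,117,0,0,124,156,0,0,155,195,0,0])

```text
time: 1.6
eef_pos: [0.5258, 0.1278, 0.1941]
tool_rot: [-0.0, 0.997, -0.077, 0.0]
ft_force: [0.1, 1.0, -0.9]
gripper_width: 0.062
grip_force: 0.0
```

>>> drive_tool(plan=[31,38,5,0,55,68,10,0,68,82,10,0,68,82,10,0,68,82,10,0])

```text
time: 2.1
eef_pos: [0.5795, 0.0379, 0.1835]
tool_rot: [-0.0, 0.997, -0.077, -0.0]
ft_force: [0.1, -0.4, -0.6]
gripper_width: 0.0616
grip_force: 0.0
```

```bash
python3 - <<'E'
from fit import *
st=bot.sense(); print(st['eef_pos'],st['tool_rot'])
s=save('wrist','w1.png')
for q,z in [('loose_tote',.035),('loose_tab',.066)]:
    for d in nets.spot_point('wrist',q): print(q,d,at(s,d['centre'],z,st).round(3))
E
```

```text
[0.5795416  0.03792088 0.18346213] [-4.82646367e-05  9.97002136e-01 -7.73738490e-02 -1.59019217e-04]
loose_tote {'centre': [377.1, 207.9], 'conf': 0.89} [ 0.575 -0.017  0.035]
loose_tab {'centre': [374.7, 318.9], 'conf': 0.94} [0.482 0.001 0.066]
```

View pics/w1.png

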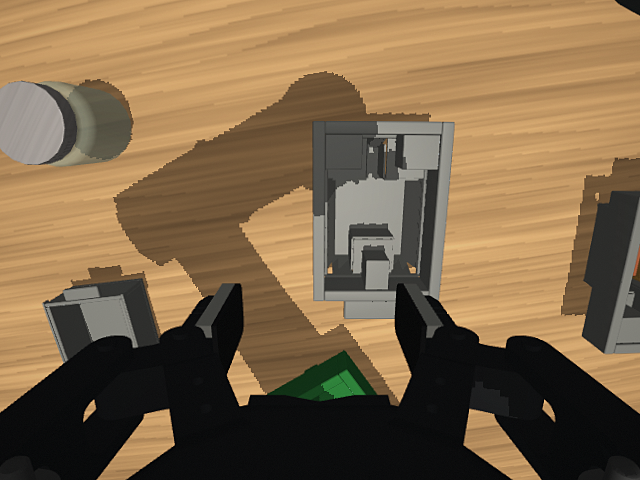

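The wrist view shows the loose tote's rim corners at about (313,122), (454,122), (439,300), (314,299), with its tab at (372,311) between the open fingers.

```bash
python3 - <<'E'
from fit import *
st=bot.sense(); s=snapshot('wrist')
P=np.array([at(s,p,.07,st)[:2] for p in [(440,300),(314,299),(313,122),(454,122)]])
c,a,r=fitrim(P,0); print(c,a,r)
n=np.array([-np.sin(np.radians(a)),np.cos(np.radians(a))]); w=c-.05*n; print('wall',w)
q=st['tool_rot']; T=R.from_quat([q[1],q[2],q[3],q[0]]).as_matrix()
d=np.append(w,.045)-st['eef_pos']; print((T.T@d*1000).round(1), np.degrees(np.arctan2(T[1,0],T[0,0])))
E
```

```text
[ 0.57498801 -0.01299087] 171.41203786049738 [[ 0.4 -0.1]
 [ 1.9 -0.7]
 [-1.4 -0.4]
 [-0.9  1.2]]
wall [0.58245439 0.03644852]
[  3.5   2.2 138.9] -8.730095248459811
```

>>> drive_tool(plan=[3,2,40,0,3,2,80,0,3,2,110,0,3,2,139,0,3,2,139,0])

```text
time: 2.8
eef_pos: [0.5787, 0.0357, 0.0408]
tool_rot: [0.001, 0.997, -0.077, -0.004]
ft_force: [0.2, -0.7, -0.0]
gripper_width: 0.0622
grip_force: 0.0
```

>>> drive_tool(plan=[0,0,0,0,0,0,0,0,0,0,0,0,0,0,0,0,0,0,0,0], claw=255)

```text
time: 3.3
eef_pos: [0.5827, 0.0358, 0.0455]
tool_rot: [-0.0, 0.997, -0.077, 0.001]
ft_force: [0.5, -0.1, -0.0]
gripper_width: 0.0001
grip_force: 0.0
```

>>> drive_tool(plan=[0,0,0,0,0,0,0,0,0,0,0,0,0,0,-5,0,0,0,-10,0])

```text
time: 3.8
eef_pos: [0.5823, 0.0356, 0.0549]
tool_rot: [0.0, 0.997, -0.077, -0.0]
ft_force: [0.5, 0.5, 0.3]
gripper_width: 0.0005
grip_force: 0.0
```

The gripper closed on nothing, so I'll raise it and look.

>>> drive_tool(plan=[0,0,-45,0,0,0,-90,0,0,0,-128,0,0,0,-128,0,0,0,-128,0], claw=70)

```text
time: 4.3
eef_pos: [0.5827, 0.0359, 0.1842]
tool_rot: [-0.001, 0.997, -0.077, 0.001]
ft_force: [-0.4, -0.3, -0.9]
gripper_width: 0.062
grip_force: 0.0
```

```bash
python3 - <<'E'
from fit import *
st=bot.sense(); print(st['eef_pos'])
a=save('wrist','w2.png'); 
t=save('top','t2.png')
for n,s in (('wrist',a),('top',t)):
  for q,z in [('loose_tote',.035),('loose_tab',.066),('loaded_tote',.035)]:
    for d in nets.spot_point(n,q): print(n,q,d,at(s,d['centre'],z,st).round(3))
E
```

```text
[0.58270647 0.03593781 0.18421442]
wrist loose_tote {'centre': [372.8, 212.2], 'conf': 0.92} [ 0.575 -0.014  0.035]
wrist loose_tab {'centre': [373.1, 319.9], 'conf': 0.56} [0.485 0.    0.066]
top loose_tote {'centre': [321.0, 202.3], 'conf': 0.79} [ 0.572 -0.015  0.035]
top loose_tote {'centre': [294.4, 301.5], 'conf': 0.56} [0.348 0.054 0.035]
top loose_tab {'centre': [315.2, 238.6], 'conf': 0.56} [0.48  0.003 0.066]
top loaded_tote {'centre': [439.5, 242.5], 'conf': 0.84} [ 0.466 -0.277  0.035]
```

View pics/w2.png

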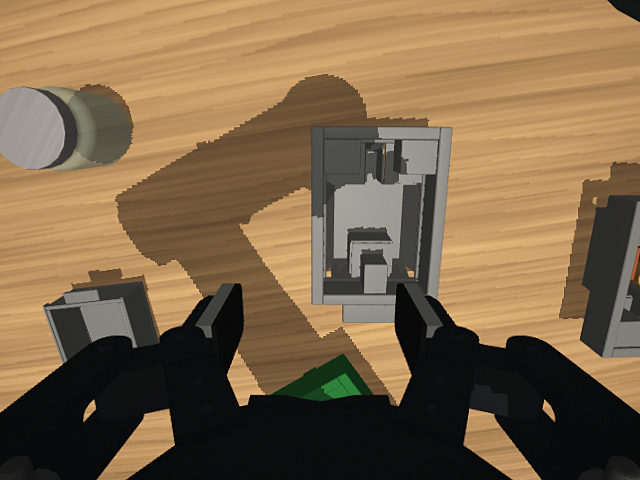

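View pics/t2.png

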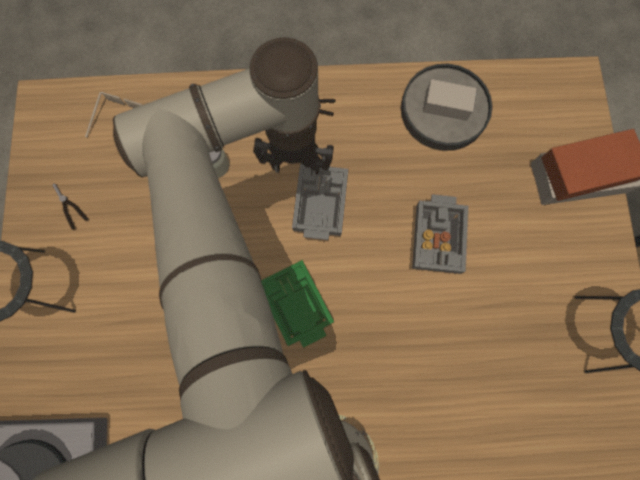

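```bash
python3 - <<'E'
from fit import *
st=bot.sense(); 
s=snapshot('wrist'); T=np.array(s['tool_from_camera']); Ti=np.linalg.inv(T)
pr=lambda p:cv2.projectPoints((Ti[:3,:3]@np.array(p)+Ti[:3,3]).reshape(1,1,3),np.zeros(3),np.zeros(3),np.array(s['mtx'],float),np.array([s['k1'],0,0,0.]))[0].ravel().round(0)
for p in [(0,0,0),(0,.031,0),(0,-.031,0),(0,.031,-.019),(0,0,.114),(0,0,.139)]: print('wrist',p,pr(p))
t=snapshot('top')
pt=lambda p:cv2.projectPoints(np.array(p,float).reshape(1,1,3),np.array(t['rvec'],float),np.array(t['tvec'],float),np.array(t['mtx'],float),np.array([t['k1'],0,0,0.]))[0].ravel().round(0)
e=st['eef_pos']
print('top TCP',pt(e),pt(e+[0,0,.1]),'wall',pt([.5825,.0364,.07]))
print(s['mtx'],s['k1'],t['k1'],T)
E
```

```text
wrist (0, 0, 0) [315. 269.]
wrist (0, 0.031, 0) [375. 269.]
wrist (0, -0.031, 0) [255. 269.]
wrist (0, 0.031, -0.019) [381. 283.]
wrist (0, 0, 0.114) [316. 221.]
wrist (0, 0, 0.139) [317. 214.]
top TCP [296. 177.] [294. 157.] wall [298. 194.]
[[369.11186044   0.         318.7120566 ]
 [  0.         369.11186044 235.87509182]
 [  0.           0.           1.        ]] -0.05111435138921854 -0.03361981929934106 [[-5.23655414e-04 -9.65406254e-01 -2.60749861e-01  6.63314908e-02]
 [ 9.99999838e-01 -5.64227568e-04  8.07421083e-05  1.83622340e-03]
 [-2.25071196e-04 -2.60749776e-01  9.65406393e-01 -1.79595639e-01]
 [ 0.00000000e+00  0.00000000e+00  0.00000000e+00  1.00000000e+00]]
```

By projection, the fingertips at TCP should sit near row 269, but the picture shows them at about row 284 and wider apart. They may end higher than the TCP I commanded. I'll check with the gripper closed.

>>> drive_tool(plan=[0,0,0,0,0,0,0,0,0,0,0,0,0,0,0,0,0,0,0,0], claw=255)

```text
time: 5.3
eef_pos: [0.5823, 0.0357, 0.1827]
tool_rot: [-0.0, 0.997, -0.077, 0.0]
ft_force: [-0.4, -0.9, 0.5]
gripper_width: 0.0001
grip_force: 0.0
```

```bash
python3 - <<'E'
from h import *
st=bot.sense(); print(st['eef_pos'],st['gripper_width'])
a=snapshot('wrist')['color'][200:440,160:480]
b=snapshot('top')['color'][110:230,240:400]
cv2.imwrite('pics/c3.png',np.hstack([cv2.resize(a,(400,300)),cv2.resize(b,(400,300),interpolation=cv2.INTER_CUBIC)]))
E
```

```text
[0.58227021 0.0357023  0.18265695] 5.195597282256943e-05
```

View pics/c3.png

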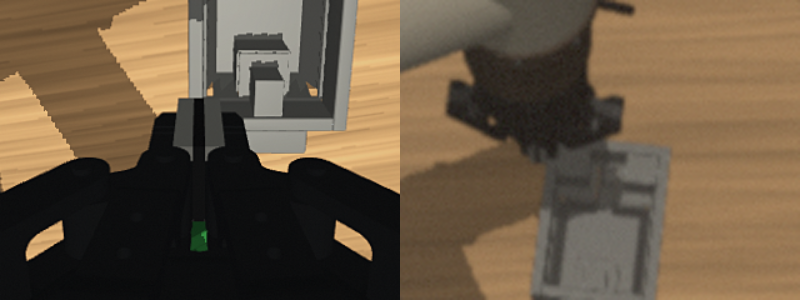

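With the gripper shut, the fingertips show at wrist (318,278) and top (296,172). Both put the real finger end about 35 to 40 mm behind the reported TCP. The fingers therefore closed just above the rim, and I'll go about 35 mm deeper.

>>> drive_tool(plan=[0,0,0,0,0,0,0,0,0,0,20,0,0,0,50,0,0,0,80,0], claw=70)

```text
time: 5.9
eef_pos: [0.5827, 0.0358, 0.1023]
tool_rot: [-0.0, 0.997, -0.077, 0.001]
ft_force: [-0.1, -0.3, -0.6]
gripper_width: 0.062
grip_force: 0.0
```

>>> drive_tool(plan=[0,0,30,0,0,0,55,0,0,0,70,0,0,0,80,0,0,0,90,0])

```text
time: 6.4
eef_pos: [0.5827, 0.0358, 0.0123]
tool_rot: [-0.0, 0.997, -0.077, 0.0]
ft_force: [-0.6, -0.3, -0.2]
gripper_width: 0.0621
grip_force: 0.0
```

>>> drive_tool(plan=[0,0,1,0,0,0,1,0,0,0,1,0,0,0,1,0,0,0,1,0], claw=255)

```text
time: 6.9
eef_pos: [0.5831, 0.036, 0.0127]
tool_rot: [-0.0, 0.997, -0.077, 0.001]
ft_force: [-0.9, 0.6, 3.3]
gripper_width: 0.0088
grip_force: 62.0
```

The wall is gripped at 62 N. Now I'll lift.

>>> drive_tool(plan=[0,0,-15,0,0,0,-40,0,0,0,-70,0,0,0,-100,0,0,0,-115,0])

```text
time: 7.4
eef_pos: [0.5832, 0.0359, 0.1293]
tool_rot: [-0.001, 0.997, -0.077, 0.002]
ft_force: [0.1, 0.8, -1.7]
gripper_width: 0.0085
grip_force: 61.4
```

```bash
python3 - <<'E'
from h import *
st=bot.sense(); print(st['eef_pos'],st['gripper_width'],st['ft_force'])
s=save('wrist','w4.png')
E
```

```text
[0.58324676 0.03591036 0.1292954 ] 0.008539406032395742 [ 0.07684691  0.80019266 -1.67535442]
```

View pics/w4.png

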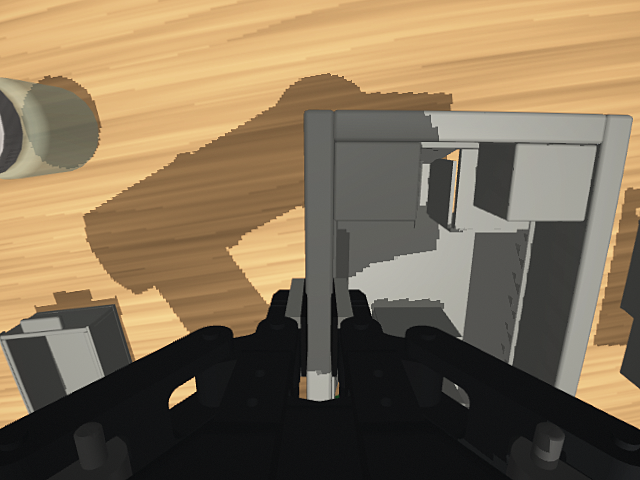

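The tote is held, with the wall between the fingers and its rear corners at (305,112) and (632,116). Now I'll transfer it to hover over the loaded tote.

>>> drive_tool(plan=[-5,25,0,0,-13,62,0,0,-21,102,0,0,-29,142,0,0,-37,182,0,0])

```text
time: 7.95
eef_pos: [0.5161, -0.1396, 0.1255]
tool_rot: [-0.0, 0.997, -0.077, -0.001]
ft_force: [0.4, -0.6, -1.8]
gripper_width: 0.0086
grip_force: 61.4
```

>>> drive_tool(plan=[-8,40,0,0,-15,70,0,0,-19,90,0,0,-19,90,0,0,-19,90,0,0])

```text
time: 8.45
eef_pos: [0.4845, -0.2245, 0.1257]
tool_rot: [-0.0, 0.997, -0.078, -0.001]
ft_force: [-0.5, -0.0, -1.1]
gripper_width: 0.0087
grip_force: 61.4
```

```bash
python3 - <<'E'
from h import *
st=bot.sense(); print(st['eef_pos'],st['gripper_width'],st['ft_force'])
w=snapshot('wrist')['color']; t=snapshot('top'); s=snapshot('scene')
b=cv2.resize(t['color'][165:300,380:500],(480,540),interpolation=cv2.INTER_CUBIC)
c=cv2.resize(s['color'][120:240,160:300],(320,274),interpolation=cv2.INTER_CUBIC)
d=cv2.resize(w,(320,240))
r=np.vstack([c,d,np.zeros((26,320,3),np.uint8)])
cv2.imwrite('pics/c5.png',np.hstack([b,r]))
# predicted centre
def pt(k,p): return cv2.projectPoints(np.array(p,float).reshape(-1,1,3),np.array(k['rvec'],float),np.array(k['tvec'],float),np.array(k['mtx'],float),np.array([k['k1'],0,0,0.]))[0][:,0].round(1)
e=st['eef_pos']; a=np.radians(171.3); X=np.array([np.cos(a),np.sin(a),0]); Y=np.array([-X[1],X[0],0])
c=e+.05*Y; c[2]=.187; C=[c+sx*.075*X+sy*.055*Y for sx,sy in((1,1),(1,-1),(-1,-1),(-1,1))]; print(c)
print('crop px loose rim',(pt(t,C)-[380,165])*4)
L=np.array([.4752,-.2734,.07]); print('crop px loaded rim',(pt(t,[L+sx*.075*X+sy*.055*Y for sx,sy in((1,1),(1,-1),(-1,-1),(-1,1))])-[380,165])*4)
E
```

```text
[ 0.48445583 -0.2245486   0.12571266] 0.008695252167166967 [-0.53462012 -0.01557828 -1.14860738]
[ 0.47689279 -0.2739733   0.187     ]
crop px loose rim [[415.2 384.4]
 [186.  360.4]
 [203.6  64.4]
 [424.8  87.6]]
crop px loaded rim [[340.8 425.6]
 [136.8 404. ]
 [154.  138.8]
 [351.6 159.2]]
```

View pics/c5.png

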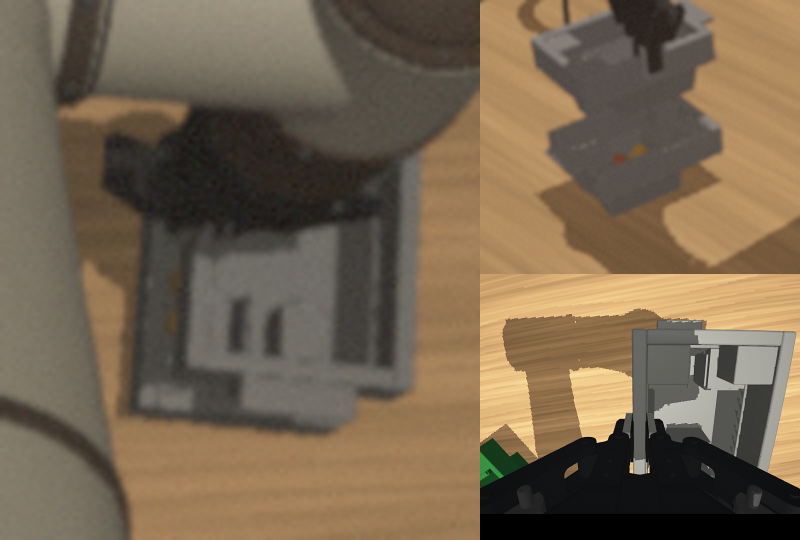

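The loose tote's front corner at (412,392) and the loaded tote's rim corner at (135,412) both match the prediction to within about 2 px. The tabs are opposite in the scene inset. I'll lower it.

>>> drive_tool(plan=[1,0,10,0,1,0,22,0,1,0,32,0,1,0,38,0,1,0,41,0])

```text
time: 9.1
eef_pos: [0.4857, -0.2245, 0.0843]
tool_rot: [-0.0, 0.997, -0.077, -0.001]
ft_force: [-0.2, -0.6, -2.1]
gripper_width: 0.0089
grip_force: 61.4
```

>>> drive_tool(plan=[0,0,1,0,0,0,2,0,0,0,3,0,0,0,4,0,0,0,4,0])

```text
time: 9.6
eef_pos: [0.4863, -0.2247, 0.0817]
tool_rot: [0.0, 0.997, -0.077, 0.0]
ft_force: [-0.2, 0.7, -2.2]
gripper_width: 0.0083
grip_force: 61.4
```

>>> drive_tool(plan=[0,0,0.5,0,0,0,1,0,0,0,1.5,0,0,0,1.5,0,0,0,1.5,0])

```text
time: 10.1
eef_pos: [0.4865, -0.2247, 0.0807]
tool_rot: [0.0, 0.997, -0.077, 0.0]
ft_force: [-1.1, 1.1, 4.5]
gripper_width: 0.0086
grip_force: 62.3
```

Contact came at exactly the expected height, 68 mm above the grasp height. I'll release and back off.

>>> drive_tool(plan=[0,0,0,0,0,0,0,0,0,0,0,0,0,0,0,0,0,0,0,0], claw=70)

```text
time: 10.6
eef_pos: [0.4862, -0.2247, 0.08]
tool_rot: [0.0, 0.997, -0.077, -0.0]
ft_force: [0.4, 0.1, -0.4]
gripper_width: 0.0622
grip_force: 0.0
```

>>> drive_tool(plan=[0,0,-20,0,0,0,-50,0,0,0,-90,0,0,0,-120,0,0,-40,-130,0])

```text
time: 11.1
eef_pos: [0.4941, -0.1877, 0.2139]
tool_rot: [0.001, 0.997, -0.079, 0.003]
ft_force: [0.2, 0.4, -0.2]
gripper_width: 0.0619
grip_force: 0.0
```

>>> drive_tool(plan=[0,-45,0,0,0,-90,0,0,0,-130,0,0,0,-170,0,0,0,-170,0,0])

```text
time: 11.6
eef_pos: [0.5192, -0.0135, 0.2101]
tool_rot: [-0.0, 0.997, -0.074, 0.0]
ft_force: [-0.9, -0.4, -0.5]
gripper_width: 0.0621
grip_force: 0.0
```

```bash
python3 - <<'E'
from h import *
st=bot.sense(); print(st['eef_pos'])
t=snapshot('top'); s=snapshot('scene')
b=cv2.resize(t['color'][165:300,380:500],(480,540),interpolation=cv2.INTER_CUBIC)
c=cv2.resize(s['color'][120:240,160:300],(320,274),interpolation=cv2.INTER_CUBIC)
cv2.imwrite('pics/c6.png',np.hstack([b,np.vstack([c,np.zeros((266,320,3),np.uint8)])]))
def pt(k,p): return cv2.projectPoints(np.array(p,float).reshape(-1,1,3),np.array(k['rvec'],float),np.array(k['tvec'],float),np.array(k['mtx'],float),np.array([k['k1'],0,0,0.]))[0][:,0].round(1)
a=np.radians(171.3); X=np.array([np.cos(a),np.sin(a),0]); Y=np.array([-X[1],X[0],0])
for z in (.07,.108,.138):
  L=np.array([.4752,-.2734,z]); print(z,((pt(t,[L+sx*.075*X+sy*.055*Y for sx,sy in((1,1),(1,-1),(-1,-1),(-1,1))])-[380,165])*4+1.5).round())
E
```

```text
[ 0.51915219 -0.01351404  0.21007995]
0.07 [[342. 427.]
 [138. 406.]
 [156. 140.]
 [353. 161.]]
0.108 [[364. 416.]
 [153. 394.]
 [170. 119.]
 [375. 140.]]
0.138 [[383. 406.]
 [165. 384.]
 [182. 101.]
 [393. 123.]]
```

View pics/c6.png

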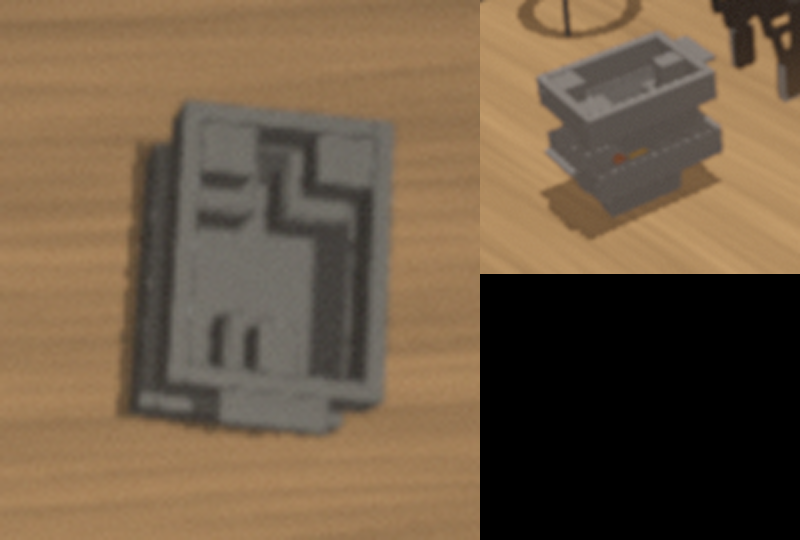

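The upper rim corners at (185,101), (393,123), (381,405) and (166,383) match the z = 0.138 m prediction. The tote stands level on the ledges, 68 mm up and centred, with the tabs opposite. I'll hand it in.

```bash
python3 -c "
from plant import bot
print(bot.sign_off())"
```

```text
the job is handed in; nothing more can be done
None
```

The empty tote is released and standing level on the loaded tote's ledges, 68 mm above it with the tabs at opposite ends, and the job is handed in at about 12 s of the 42 s; no verdict came back, so this rests on my last camera check.

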